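# Tug-test the sealant tub caps, tighten the loose ones and shelve the tray

## Task

Check the screw caps of the three tubs in the pulled-out tray: going from left to right as the robot sees them, tug each cap straight up until the cap, or the whole tub with it, has risen about a centimetre, then let it down again. Any cap that lifts off its tub is loose: turn it clockwise until it is fully tight, right after its own tug or once all are tugged. When all the tubs sit in their pockets with tight caps, push the tray fully home into its bay and leave everything else on the table alone.

Things in the scene. Friction and masses are not known exactly. Their poses are not given: they have to be found in the camera images.
- bay_frame (a point): grey open-topped shelf bay fixed to the table, 330 mm wide (y), walls 70 mm high round its far end. Point: at table height, mid-width; x points into the bay (the way the tray slides, roughly away from the robot), y to the robot's left. With the tray pulled out the three pocket centres lie at x = -0.085 and y = +0.095, 0, -0.095 in this frame
- tray (a joint): how far the blue tray is pushed into the bay, m: 0 = pulled out (start), 0.11 = fully home against its stop. Slides along the bay's x axis against about 3 N of friction and stays where left
- tray_handle (a point): centre of the top of the tray's black upright handle, a plate 14 mm thick (along the slide), 50 mm wide, rising to 71 mm above the table from 15 mm; it stands in front (robot side) of the tray, 80 mm before the middle pocket's centre. x axis along the slide, into the bay. Push its front face or pinch it from above
- tub_a: white square tub, 56 x 56 mm, shoulder 48 mm up, 40 mm round neck, yellow cap on top (cap underside 60, top 86 mm above the tub's underside when down). Origin: centre of the underside; z up; x points to the tub's black stripe, which faces into the bay. 0.22 to 0.37 kg. The three tubs look alike, in any order
- cap_a_top (a point): centre of the top of tub_a's ribbed yellow cap, 50 mm across, 26 mm tall; z up, x along the black stripe on the cap. Clockwise from above tightens. Fully tight: cap stripe in line with the tub's stripe, against a firm stop. A loose cap is turned back (anticlockwise) 0.7 to 1.25 rad
- tub_b: as tub_a. Each tub stands loosely (2 mm play each side) in one of the tray's three 60 mm square, 16 mm deep pockets, which keep it from turning; the pocket floors are 19 mm above the table
- cap_b_top (a point): same point of tub_b's cap; as cap_a_top. A loose cap turns against light friction (about 0.06 N m), stays where left, and can be pulled straight up to 12 mm without the tub, sinking back when lowered; it must be down to be tightened
- tub_c: as tub_a. With a tub in its pocket its flat shoulder is 67 mm and its cap top 105 mm above the table
- cap_c_top (a point): same point of tub_c's cap; as cap_a_top. A tight cap has under 2 mm of vertical play: pulling it up lifts the whole tub
- wrench: chrome adjustable wrench, 200 mm long, lying; bystander, origin on its underside
- tape: roll of plumber's tape on a white spool, 54 mm across, 18 mm tall, lying flat beside the bay; bystander
- nut: brass compression nut, 35 mm across, 22 mm tall, beside the bay; bystander
- funnel: small red funnel standing mouth down, 76 mm across, 75 mm tall; bystander
- elbow: copper pipe elbow, legs 46 mm, 25 mm thick, lying; bystander
- brush: hand brush lying; bystander, origin on its underside
Mind the look-alikes: they are no part of the job. What is shaped like the tub_c but blue or turquoise is not meant. Leave any green look-alike of the tub_b alone.

How it is judged:
By the outcome, as a careful person would: the job done as asked, in the order asked, and still so for the second after the job is handed in, with the robot touching nothing.
It also fails if it takes over 67 s, if anything falls off the work surface, if the arm or the gripper's body presses on something with over 40 N, if the wrist force passes 120 N, or if a joint passes its speed limit or range.

## Robot

A 6-joint arm with a two-finger parallel gripper is mounted at the origin on the work surface. World frame = base frame: x ahead of the robot, y to its left, z up, the work surface at z = 0. Lengths are in m, angles in rad, forces in N, time in s.
With the tool pointing down it reaches from about 0.3 to 0.875 m from the base axis. Payload 6.4 kg.
Tool frame: the origin (TCP) lies midway between the tips of the shut fingers; the grasp point (between the pads) lies 19 mm behind it; z points along the fingers, y is the direction in which the jaws open and shut (so a half turn about z gives the same grasp; the last joint's range is limited). The gripper opens to 85 mm and grips with 20 to 120 N. Pads are 22 mm wide; open, the fingers measure 114 mm over their backs; the gripper's body (76 mm by 85 mm) begins 54 mm behind the grasp point. The pads swing forward as they close: fully open they stand 13 mm farther back than shut.
Start: joints at [0.945, 0.181, 1.607, -0, 1.354, -0.206], TCP at [0.234, 0.525, 0.231] pointing down, gripper open.
Joint ranges: [-2.99, 2.99], [-0.89, 2.07], [0.3, 2.58], [-1.14, 4.28], [0, 2.63], [-3.12, 3.12]. Speed limits (rad/s): [2.57, 2.57, 3.01, 3.14, 3.14, 3.14].

## Interface

Orientations are given as a unit quaternion [w, x, y, z].
In Python, from station import readout, get_image, camera_params, ticket, finder gives the robot as it stands.
- The arm moves only by the shell command python3 -m pendant 'ROWS' [OPENING] [FORCE]. ROWS is JSON, a list that holds one entry, the list of rows, each a list of 4 numbers: the shift along the tool's x, y, z in units of 30 mm (1.0 is 30 mm), then the turn about the tool's z in rad. In form: [[[x, y, z, spin], ...]]. A call has exactly 5 rows; each row is the pose to reach, as a shift and turn from the pose measured when the call began, along the tool's axes at that moment; what a row does not reach only later rows make up. A row lasts 1/8 s, in which the tool goes at most 62.5 mm and 10.7 degrees, less where a joint would pass 70% of its speed; a pose out of reach is approached as far as the arm can. A call with a gripper value outside its range is refused whole. OPENING is the gripper command: -1 is shut, 1 is fully open, values between are in proportion, set as the call begins (- or left out, the last holds). The fingers move at their own pace and stop on an object; FORCE is the grip in N (left out, the last holds). Time passes only in rows, so rows that repeat a pose let the fingers close, or fill a call up. It gives the time, the measured TCP pose, the force and the opening at its end, in the units of the state.
- readout.get_obs(): the state, without advancing time (a new reading comes with each control period).
- get_image(name): name is "scene" or "top"; returns the picture (420x560x3 uint8, blue, green, red); there is no depth.
- camera_params(name): a dict with "fx", "fy", "cx", "cy" (pixels), "k1" (the pictures are not rectified: a ray, as slopes to the right and down, at radius r is drawn at 1 + k1 r^2 times it, then the intrinsics apply), "view" (4x4, takes a point from world to camera coordinates). Camera axes: x right, y down, z forward; pixel columns grow to the right and rows downward; lengths in m; the calibration is good to about 2 mm. A picture is of the moment at which its call begins. camera_params takes no time and is no camera call.
- ticket.hand_in(): hands the job in, once; it reports no verdict.
Trained networks look in the newest picture that a camera, given by its name, has taken for a name from the list of things; names that differ only in an ending like _2 or _b are one class to them, and where a whole thing is asked for, a point or a joint stands for the part that bears it (a point fixed in the world has none). Each returns a list of dicts, best first, with "p" (0 to 1); they miss things now and then, are a little off and sometimes report something else, mostly with a low value. They report only what shows in the picture. A call takes as long as a camera call. They do not tell look-alikes from the thing itself.
- finder.spot_in(camera, thing): "position" ([column, row] in pixels, amid what is visible of it).
- finder.silhouettes(camera, thing): "pixels" (420x560 bool, what is visible of it) and "position" ([column, row] in pixels, amid what is visible of it).
The state is a dict: "t": time; "joint_pos": joint angles; "joint_vel": joint speeds; "joint_torque": joint torques, N m; "tcp_pos": TCP position; "eef_rot": TCP orientation; "contact_force": force on the tool from outside, world axes, zero at the start; "torque": the same for the moment, N m; "gripper_width": finger opening in m.
Only numpy, scipy, OpenCV 4.12 (cv2) and the standard library are available. Lean on these libraries where they do the work, as an engineer would, in place of code of your own. Each camera call takes 0.05 s, during which the arm holds its last target.

## Working session

There is one attempt and no reset: what is moved stays moved. The work goes in short steps, Python scripts to look and compute and a shell command to move; the robot and the scene stay as the last step left them, time stands still between calls to the robot, and variables do not carry over. Pictures are saved under pics/ and viewed, and the job is handed in when it is done.

```bash
mkdir -p pics; ls; python3 - <<'E'
from station import readout, get_image, camera_params, ticket, finder
import cv2
for n in ("scene","top"):
    im=get_image(n); cv2.imwrite(f"pics/{n}0.png",im); p=camera_params(n); print(n,p)
o=readout.get_obs(); print(o)
E
```

```text
pics
scene {'fx': 451.3892957457858, 'fy': 451.3892957457858, 'cx': 274.9927690412012, 'cy': 206.823502512366, 'k1': -0.018334223756082416, 'view': array([[ 0.62039197,  0.78420568, -0.01162981, -0.31937664],
       [ 0.51572884, -0.41907949, -0.74725909, -0.19815027],
       [-0.59087864,  0.45759571, -0.66443103,  1.51243413],
       [ 0.        ,  0.        ,  0.        ,  1.        ]])}
top {'fx': 443.11892028409653, 'fy': 443.11892028409653, 'cx': 266.98723582191553, 'cy': 214.32115293897922, 'k1': -0.1310389849990441, 'view': array([[ 1.06068996e-02, -9.99943227e-01, -1.01757940e-03,
        -2.37458014e-02],
       [-9.92867559e-01, -1.04109826e-02, -1.18767092e-01,
         5.08964591e-01],
       [ 1.18749756e-01,  2.27007219e-03, -9.92921619e-01,
         1.28742775e+00],
       [ 0.00000000e+00,  0.00000000e+00,  0.00000000e+00,
         1.00000000e+00]])}
{'t': 0.1, 'joint_pos': array([ 9.44669168e-01,  1.81458409e-01,  1.60791228e+00,  9.25296441e-06,
        1.35388027e+00, -2.06305244e-01]), 'joint_vel': array([-1.67377685e-03, -6.96583736e-04, -3.82871904e-03, -1.92547287e-04,
       -2.00402388e-04,  7.80810120e-05]), 'joint_torque': array([ 5.20567919e-04, -4.45873868e+01, -3.52239382e+01, -3.45784283e-04,
        4.11417423e-03, -4.33700086e-05]), 'tcp_pos': array([0.2340402 , 0.52464269, 0.23047691]), 'eef_rot': array([-3.39359010e-04,  2.08373718e-01,  9.78048928e-01, -7.56535070e-04]), 'contact_force': array([0.55919598, 0.29850486, 0.11110171]), 'torque': array([-0.00438521,  0.00045396,  0.0119138 ]), 'gripper_width': 0.08498198753282965}
```

View pics/scene0.png

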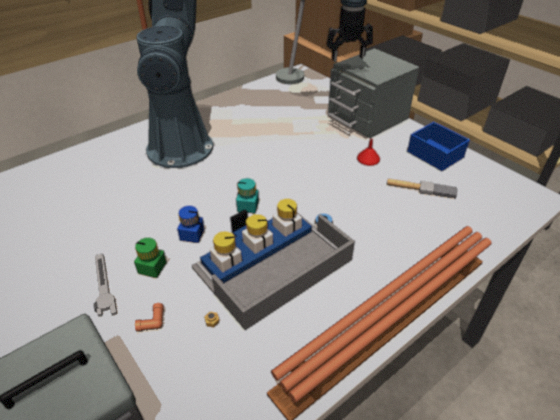

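View pics/top0.png

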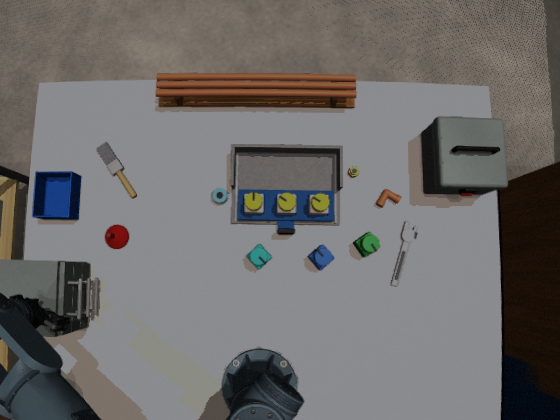

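The three yellow-capped tubs in the blue tray are at top-view pixels (254,203), (286,203) and (319,203), with the handle at (286,228). The teal, blue and green look-alikes stand nearer the robot. Next I'll measure positions.

```bash
cat > h.py <<'E'
from station import readout, get_image, camera_params, finder
import numpy as np, cv2
def ray(n,px):
    p=camera_params(n); K=np.array([[p['fx'],0,p['cx']],[0,p['fy'],p['cy']],[0,0,1]])
    u=cv2.undistortPoints(np.array([[px]],float),K,np.array([p['k1'],0,0,0.]))[0,0]
    V=p['view'];R=V[:3,:3];t=V[:3,3]
    return -R.T@t, R.T@np.array([u[0],u[1],1])
def at_z(n,px,z):
    o,d=ray(n,px); return o+d*(z-o[2])/d[2]
def proj(n,X):
    p=camera_params(n);V=p['view'];c=V[:3,:3]@np.array(X)+V[:3,3];a=c[:2]/c[2];a=a*(1+p['k1']*(a@a))
    return a*p['fx']+[p['cx'],p['cy']]
E
python3 - <<'E'
from h import *
for n in("top","scene"):
    im=get_image(n)
    for th in("cap_a_top","tub_a","tray_handle","tray"):
        for r in finder.silhouettes(n,th):
            if r['p']<.3: continue
            z={'cap_a_top':.1,'tub_a':.08,'tray_handle':.06,'tray':.03}[th]
            print(n,th,round(r['p'],2),np.round(r['position'],1),at_z(n,r['position'],z).round(4),r['pixels'].sum())
im=get_image("top"); hsv=cv2.cvtColor(im,cv2.COLOR_BGR2HSV)
m=cv2.inRange(hsv,(20,120,80),(35,255,255)); 
n_,l,s,c=cv2.connectedComponentsWithStats(m)
for i in range(1,n_):
    if s[i,4]>60: print('yellow',c[i],s[i],at_z("top",c[i],.1))
im2=get_image("scene")
cv2.imwrite("pics/topz.png",cv2.resize(im[135:280,220:390],None,fx=4.5,fy=4.1,interpolation=cv2.INTER_CUBIC))
cv2.imwrite("pics/scz.png",cv2.resize(im2[170:330,170:370],None,fx=4,fy=3.7,interpolation=cv2.INTER_CUBIC))
E
```

```text
top cap_a_top 0.82 [256.  200.9] [0.5387 0.0129 0.1   ] 249
top cap_a_top 0.74 [402.5 246. ] [ 0.4147 -0.4027  0.1   ] 419
top tub_a 0.84 [366.4 244.9] [ 0.4182 -0.3035  0.08  ] 406
top tub_a 0.81 [316.2 206.2] [ 0.5282 -0.1596  0.08  ] 440
top tub_a 0.65 [252.7 199.1] [0.5469 0.023  0.08  ] 402
top tub_a 0.65 [288.2 201. ] [ 0.5424 -0.079   0.08  ] 418
top tub_a 0.65 [262.3 257.6] [ 0.3797 -0.0065  0.08  ] 321
top tub_a 0.58 [319.5 258.6] [ 0.3784 -0.1687  0.08  ] 428
top tray_handle 0.92 [285.3 215.4] [ 0.503  -0.0717  0.06  ] 2114
top tray_handle 0.59 [318.8 204.5] [ 0.5361 -0.1694  0.06  ] 405
top tray 0.78 [283.2 215.5] [ 0.5062 -0.0666  0.03  ] 1985
scene cap_a_top 0.92 [284.7 207.2] [0.5407 0.012  0.1   ] 314
scene tub_a 0.94 [190.1 225.3] [ 0.4279 -0.1979  0.08  ] 801
scene tub_a 0.93 [222.9 249. ] [ 0.546  -0.1788  0.08  ] 873
scene tub_a 0.87 [246.2 195. ] [ 0.4211 -0.0223  0.08  ] 633
scene tub_a 0.85 [148.  256.9] [ 0.4581 -0.3273  0.08  ] 962
scene tub_a 0.77 [288.  218.2] [0.5607 0.0065 0.08  ] 843
scene tray_handle 0.83 [245.7 247.1] [ 0.5586 -0.1236  0.06  ] 1978
scene tray_handle 0.47 [155.1 319.8] [ 0.6084 -0.3904  0.06  ] 476
scene tray 0.87 [243.7 247.1] [ 0.5314 -0.1124  0.03  ] 2159
yellow [252.93103448 201.02586207] [244 193  18  17 232] [0.53827976 0.02159118 0.1       ]
yellow [286.77292576 201.40174672] [278 193  18  17 229] [ 0.53821064 -0.07406152  0.1       ]
yellow [320.38116592 201.80717489] [312 193  17  18 223] [ 0.53810705 -0.16927269  0.1       ]
```

View pics/topz.png

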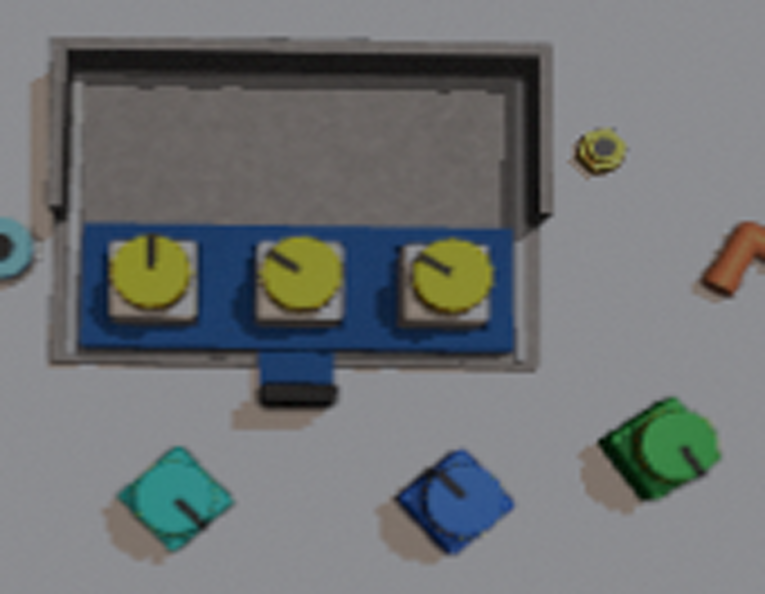

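View pics/scz.png

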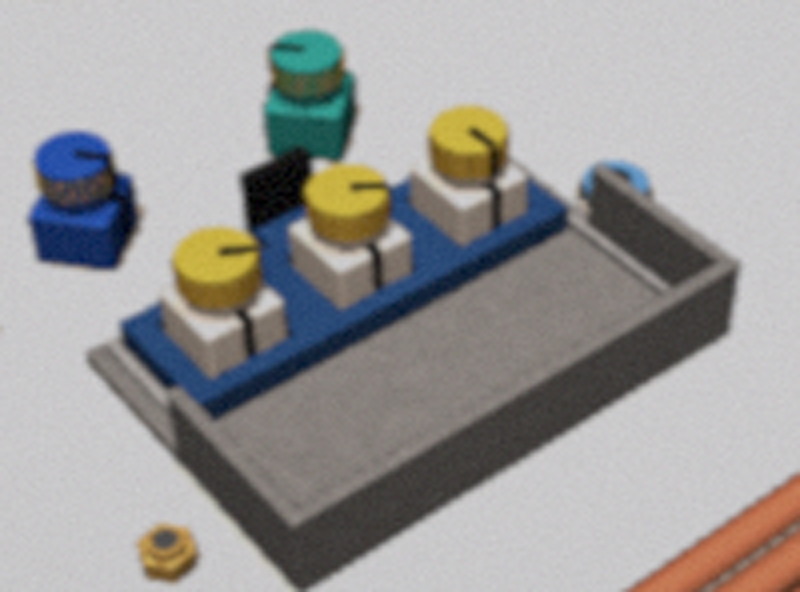

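```bash
cat > meas.py <<'E'
from h import *
from scipy.optimize import least_squares
def blobs(n,im,lo=(20,110,60),hi=(36,255,255)):
    hsv=cv2.cvtColor(im,cv2.COLOR_BGR2HSV); m=cv2.inRange(hsv,lo,hi)
    k,l,s,c=cv2.connectedComponentsWithStats(m); out=[]
    for i in range(1,k):
        if s[i,4]>100:
            cs,_=cv2.findContours((l==i).astype(np.uint8),cv2.RETR_EXTERNAL,cv2.CHAIN_APPROX_NONE)
            h=cv2.convexHull(max(cs,key=len)); M=cv2.moments(h)
            out.append((M['m10']/M['m00'],M['m01']/M['m00'],M['m00'],c[i]))
    return out
def hullc(n,X):
    a=np.linspace(0,2*np.pi,40); P=[proj(n,(X[0]+.025*np.cos(t),X[1]+.025*np.sin(t),X[2]-dz)) for t in a for dz in(0,.026)]
    h=cv2.convexHull(np.array(P,np.float32)); M=cv2.moments(h); return np.array([M['m10']/M['m00'],M['m01']/M['m00']])
def fit(obs,x0=(.54,-.07,.105),fixz=None):
    f=(lambda v:np.concatenate([hullc(n,v)-c for n,c in obs])) if fixz is None else (lambda v:np.concatenate([hullc(n,(*v,fixz))-c for n,c in obs]))
    r=least_squares(f,x0 if fixz is None else x0[:2],diff_step=1e-3); return r.x,r.fun
E
python3 - <<'E'
from meas import *
it=get_image("top"); isc=get_image("scene")
T=blobs("top",it);S=blobs("scene",isc)
print(T);print(S)
T=sorted([b for b in T if 180<b[1]<215 and b[0]<345])
S=sorted([b for b in S if b[0]>210 and b[1]<260],key=lambda b:-b[0])[-3:]
S=sorted(S,key=lambda b:-b[0])
C=[]
for a,b in zip(T,S):
    x,r=fit([("top",np.array(a[:2])),("scene",np.array(b[:2]))],)
    x1,_=fit([("top",np.array(a[:2]))],fixz=.105); x2,_=fit([("scene",np.array(b[:2]))],fixz=.105)
    print(x.round(4),r.round(2),x1.round(4),x2.round(4)); C.append(x)
d=C[0]-C[2]; print('yaw',np.arctan2(-d[0],d[1]),np.hypot(*d[:2]))
for p in ((286,226),(285.5,233)): print(at_z("top",p,.071))
E
```

```text
[(252.8344322344322, 201.09523809523807, 227.5, array([252.88655462, 201.17226891])), (286.4392655367231, 201.52189265536722, 236.0, array([286.6244898 , 201.61632653])), (320.05066079295153, 201.9089574155653, 227.0, array([320.27155172, 202.03448276]))]
[(286.7137614678899, 207.95718654434248, 272.5, array([286.55871886, 207.6975089 ])), (255.99394856278366, 223.8870398386283, 330.5, array([256.0297619 , 223.86607143])), (223.8654033041788, 241.65986394557822, 343.0, array([223.89772727, 241.39204545]))]Traceback (most recent call last):
  File "<stdin>", line 10, in <module>
  File "meas.py", line 17, in fit
    r=least_squares(f,x0 if fixz is None else x0[:2],diff_step=1e-3); return r.x,r.fun
    return func(*args, **kwargs)
    result = trf(vector_fun.fun, vector_fun.jac, x0, f0, J0, lb, ub, ftol, xtol,
                 gtol, max_nfev, x_scale, loss_function, tr_solver,
                 tr_options.copy(), verbose, callback=callback_wrapped)
    return trf_no_bounds(
        fun, jac, x0, f0, J0, ftol, xtol, gtol, max_nfev, x_scale,
        loss_function, tr_solver, tr_options, v
[... 1047 characters left out ...]
^^^^^^^^^^^^^^^^^^^^^^^^^^^
  File "meas.py", line 16, in <lambda>
    f=(lambda v:np.concatenate([hullc(n,v)-c for n,c in obs])) if fixz is None else (lambda v:np.concatenate([hullc(n,(*v,fixz))-c for n,c in obs]))
                                ~~~~~^^^^^
  File "meas.py", line 13, in hullc
    a=np.linspace(0,2*np.pi,40); P=[proj(n,(X[0]+.025*np.cos(t),X[1]+.025*np.sin(t),X[2]-dz)) for t in a for dz in(0,.026)]
                                    ~~~~^^^^^^^^^^^^^^^^^^^^^^^^^^^^^^^^^^^^^^^^^^^^^^^^^^^^^
  File "h.py", line 11, in proj
    p=camera_params(n);V=p['view'];c=V[:3,:3]@np.array(X)+V[:3,3];a=c[:2]/c[2];a=a*(1+p['k1']*(a@a))
ValueError: time passes only in moves, steps and waits
```

```bash
sed -i 's/^import numpy as np, cv2/import numpy as np, cv2, functools\ncamera_params=functools.lru_cache(None)(camera_params)/' h.py
python3 - <<'E'
from meas import *
print(readout.get_obs()['t'])
T=[(252.834,201.095),(286.439,201.522),(320.05,201.909)];S=[(286.71,207.957),(255.994,223.887),(223.865,241.66)]
C=[]
for a,b in zip(T,S):
    x,r=fit([("top",np.array(a[:2])),("scene",np.array(b[:2]))],)
    x1,_=fit([("top",np.array(a[:2]))],fixz=.105); x2,_=fit([("scene",np.array(b[:2]))],fixz=.105)
    print(x.round(4),r.round(2),x1.round(4),x2.round(4)); C.append(x)
d=C[0]-C[2]; print('yaw',np.arctan2(-d[0],d[1]),np.hypot(*d[:2]))
for p in ((286,226),(285.5,233)): print(at_z("top",p,.071))
E
```

```text
0.8
[0.5386 0.0213 0.1041] [ 0.27  0.19  0.3  -0.04] [0.539  0.0221] [0.539 0.02 ]
[ 0.5379 -0.0745  0.1057] [ 0.42  0.27  0.43 -0.05] [ 0.5388 -0.0734] [ 0.5368 -0.0751]
[ 0.5385 -0.1694  0.1057] [ 0.13  0.08  0.12 -0.01] [ 0.5388 -0.1691] [ 0.5377 -0.1693]
yaw -0.0006292623635992451 0.19068610085019033
[ 0.4711023  -0.07345108  0.071     ]
[ 0.45092688 -0.07213532  0.071     ]
```

Cap tops are at L (0.538, 0.021), M (0.538, −0.074) and R (0.538, −0.169). Their height is about 0.105, the spacing 95 mm and the bay yaw about 0, all as specified. I'll keep the present tool heading and move to the left cap first.

```bash
cat > go.py <<'E'
import sys,numpy as np
from station import readout
from scipy.spatial.transform import Rotation as R
o=readout.get_obs(); q=o['eef_rot']; M=R.from_quat([q[1],q[2],q[3],q[0]]).as_matrix()
t=np.array(list(map(float,sys.argv[1:4])))
print('t',round(o['t'],2),'tcp',o['tcp_pos'].round(4),'yhead',np.arctan2(M[1,1],M[0,1]).round(3),'tilt',M[:,2].round(3),'q6',o['joint_pos'][5].round(2),'F',o['contact_force'].round(1),'T',o['torque'].round(2),'w',o['gripper_width'].round(4))
print('units',(M.T@(t-o['tcp_pos'])/.03).round(2))
E
python3 go.py .538 .0212 .17
python3 -m pendant '[[[-1.61,-1.12,-0.3,0],[-3.22,-2.24,-0.3,0],[-4.83,-3.36,0,0],[-6.44,-4.48,0,0],[-8.05,-5.6,0,0]]]' 1 40; python3 go.py .538 .0212 .16
```

```text
t: 1.42
tcp_pos: [0.3871, 0.2716, 0.2315]
eef_rot: [0.0, 0.208, 0.978, 0.0]
contact_force: [1.0, 0.9, 0.2]
gripper_width: 0.0854Traceback (most recent call last):
  File "go.py", line 6, in <module>
    print('t',round(o['t'],2),'tcp',o['tcp_pos'].round(4),'yhead',np.arctan2(M[1,1],M[0,1]).round(3),'tilt',M[:,2].round(3),'q6',o['joint_pos'][5].round(2),'F',o['contact_force'].round(1),'T',o['torque'].round(2),'w',o['gripper_width'].round(4))
                                                                                                                                                                                                                         ^^^^^^^^^^^^^^^^^^^^^^^^
AttributeError: 'float' object has no attribute 'round'
Traceback (most recent call last):
  File "go.py", line 6, in <module>
    print('t',round(o['t'],2),'tcp',o['tcp_pos'].round(4),'yhead',np.arctan2(M[1,1],M[0,1]).round(3),'tilt',M[:,2].round(3),'q6',o['joint_pos'][5].round(2),'F',o['contact_force'].round(1),'T',o['torque'].round(2),'w',o['gripper_width'].round(4))
                                                                                                                                                                                                                         ^^^^^^^^^^^^^^^^^^^^^^^^
AttributeError: 'float' object has no attribute 'round'
```

```bash
sed -i "s/o\['gripper_width'\].round(4)/round(float(o['gripper_width']),4)/" go.py; python3 go.py .538 .0212 .16
```

```text
t 1.43 tcp [0.3871 0.2716 0.2315] yhead 1.151 tilt [ 0.001  0.    -1.   ] q6 -0.79 F [1.  0.9 0.2] T [ 0.01 -0.05  0.01] w 0.0854
units [-7.99 -5.58  2.38]
```

```bash

python3 -m pendant '[[[-1.8,-1.26,0.5,0],[-3.6,-2.52,1.0,0],[-5.4,-3.78,1.5,0],[-7.2,-5.04,2,0],[-7.99,-5.58,2.38,0]]]' 1 40; python3 go.py .538 .0212 .074
```

```text
t: 2.05
tcp_pos: [0.5392, 0.0188, 0.1602]
eef_rot: [0.001, 0.209, 0.978, 0.0]
contact_force: [0.6, 0.4, 1.2]
gripper_width: 0.0856
t 2.05 tcp [0.5392 0.0188 0.1602] yhead 1.15 tilt [ 0.002  0.    -1.   ] q6 -1.34 F [0.6 0.4 1.2] T [ 0.06 -0.01  0.01] w 0.0856
units [0.08 0.05 2.87]
```

```bash

python3 -m pendant '[[[0.07,0.05,0.8,0],[0.07,0.05,1.6,0],[0.07,0.05,2.3,0],[0.07,0.05,2.87,0],[0.07,0.05,2.87,0]]]' 1 40; python3 go.py .538 .0212 .074
python3 - <<'E'
from h import *
a=get_image("top");b=get_image("scene")
cv2.imwrite("pics/g1.png",np.hstack([cv2.resize(a[140:260,220:360],(420,360)),cv2.resize(b[150:290,190:350],(380,360))]))
E
```

```text
t: 2.68
tcp_pos: [0.537, 0.0212, 0.0728]
eef_rot: [-0.0, 0.209, 0.978, 0.0]
contact_force: [-0.2, -0.1, 0.1]
gripper_width: 0.0852
t 2.67 tcp [0.537  0.0212 0.0728] yhead 1.15 tilt [-0.001  0.001 -1.   ] q6 -1.33 F [-0.2 -0.1  0.1] T [ 0.04 -0.    0.04] w 0.0852
units [-0.03  0.01 -0.04]
```

View pics/g1.png

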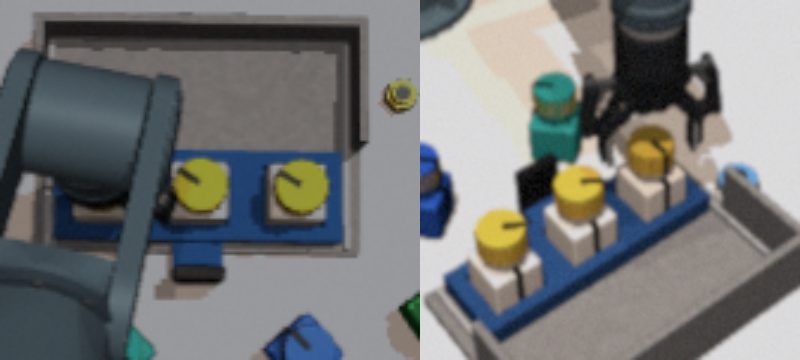

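In the scene half, the fingers straddle the left cap at about (650,150). Now closing on it.

```bash

python3 -m pendant '[[[0,0,0,0],[0,0,0,0],[0,0,0,0],[0,0,0,0],[0,0,0,0]]]' -1 40; python3 go.py .538 .0212 .074
```

```text
t: 3.4
tcp_pos: [0.5392, 0.021, 0.0756]
eef_rot: [0.002, 0.209, 0.978, 0.0]
contact_force: [-1.6, 1.3, 7.0]
gripper_width: 0.0487
t 3.4 tcp [0.5392 0.021  0.0756] yhead 1.15 tilt [ 0.004 -0.    -1.   ] q6 -1.33 F [-1.6  1.3  7. ] T [ 0.16  0.23 -0.06] w 0.0487
units [ 0.04 -0.01  0.05]
```

```bash

python3 -m pendant '[[[0,0,-0.1,0],[0,0,-0.2,0],[0,0,-0.3,0],[0,0,-0.38,0],[0,0,-0.38,0]]]' -1 40; python3 go.py .538 .0212 .074
python3 - <<'E'
from h import *
b=get_image("scene")
cv2.imwrite("pics/g2.png",cv2.resize(b[150:290,190:350],(800,600),interpolation=cv2.INTER_CUBIC))
E
```

```text
t: 4.03
tcp_pos: [0.5392, 0.021, 0.0871]
eef_rot: [0.002, 0.209, 0.978, 0.0]
contact_force: [0.6, -0.2, -4.2]
gripper_width: 0.0489
t 4.03 tcp [0.5392 0.021  0.0871] yhead 1.15 tilt [ 0.005 -0.    -1.   ] q6 -1.33 F [ 0.6 -0.2 -4.2] T [ 0.02  0.04 -0.01] w 0.0489
units [ 0.04 -0.01  0.44]
```

View pics/g2.png

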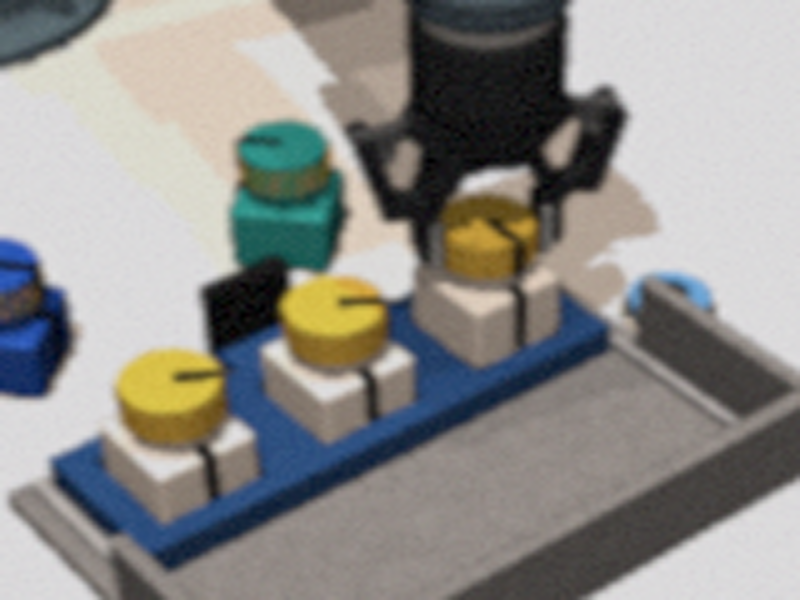

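The scene view shows the whole left tub risen with its cap. The load is 4 N and the cap stripe is in line, so it's tight. Lowering it.

```bash

python3 -m pendant '[[[0,0,0.1,0],[0,0,0.2,0],[0,0,0.3,0],[0,0,0.4,0],[0,0,0.4,0]]]' -1 40; python3 go.py .538 .0212 .074
python3 -m pendant '[[[0,0,0,0],[0,0,0,0],[0,0,0,0],[0,0,0,0],[0,0,-0.6,0]]]' 1 40; python3 go.py .538 -.0742 .145
```

```text
t: 4.7
tcp_pos: [0.5399, 0.021, 0.0757]
eef_rot: [0.003, 0.209, 0.978, 0.0]
contact_force: [-2.0, -0.6, 2.3]
gripper_width: 0.049
t 4.7 tcp [0.5399 0.021  0.0757] yhead 1.15 tilt [ 0.006 -0.    -1.   ] q6 -1.33 F [-2.  -0.6  2.3] T [0.11 0.19 0.05] w 0.049
units [ 0.06 -0.02  0.06]
t: 5.32
tcp_pos: [0.5384, 0.0212, 0.093]
eef_rot: [0.001, 0.209, 0.978, 0.0]
contact_force: [0.2, -0.2, 0.5]
gripper_width: 0.0854
t 5.33 tcp [0.5384 0.0212 0.093 ] yhead 1.15 tilt [ 0.002  0.    -1.   ] q6 -1.33 F [ 0.2 -0.2  0.5] T [ 0.02 -0.04 -0.04] w 0.0854
units [-1.29 -2.91 -1.74]
```

```bash

python3 -m pendant '[[[0,0,-1.5,0],[-0.4,-0.9,-1.75,0],[-0.9,-2.0,-1.75,0],[-1.29,-2.91,-1.75,0],[-1.29,-2.91,-1.75,0]]]' 1 40
python3 go.py .538 -.0742 .074
python3 - <<'E'
from h import *
b=get_image("scene")
cv2.imwrite("pics/g3.png",cv2.resize(b[150:290,190:350],(800,600),interpolation=cv2.INTER_CUBIC))
E
```

```text
t: 5.95
tcp_pos: [0.5385, -0.0762, 0.1468]
eef_rot: [0.002, 0.21, 0.978, 0.0]
contact_force: [-0.3, -0.0, 0.2]
gripper_width: 0.0855
t 5.95 tcp [ 0.5385 -0.0762  0.1468] yhead 1.147 tilt [ 0.004 -0.001 -1.   ] q6 -1.51 F [-0.3 -0.   0.2] T [ 0.02 -0.04 -0.04] w 0.0855
units [0.05 0.05 2.43]
```

View pics/g3.png

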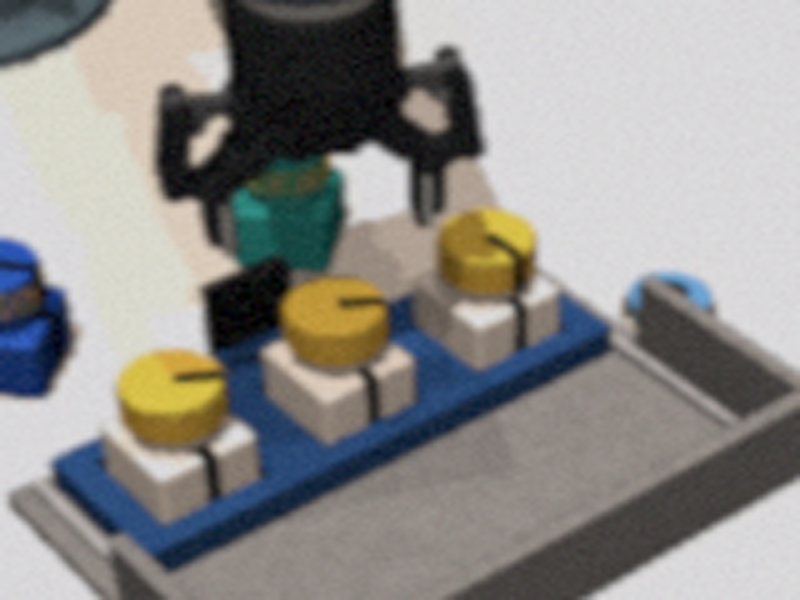

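The left tub is seated again with its stripe in line. Now the middle one.

```bash

python3 -m pendant '[[[0.05,0.05,0.8,0],[0.05,0.05,1.6,0],[0.05,0.05,2.2,0],[0.05,0.05,2.43,0],[0.05,0.05,2.43,0]]]' 1 40; python3 go.py .538 -.0742 .074
python3 -m pendant '[[[0,0,0,0],[0,0,0,0],[0,0,0,0],[0,0,0,0],[0,0,0,0]]]' -1 40; python3 go.py .538 -.0742 .074
python3 -m pendant '[[[0,0,-0.1,0],[0,0,-0.2,0],[0,0,-0.3,0],[0,0,-0.34,0],[0,0,-0.34,0]]]' -1 40; python3 go.py .538 -.0742 .074
python3 - <<'E'
from h import *
b=get_image("scene")
cv2.imwrite("pics/g4.png",cv2.resize(b[150:290,190:350],(800,600),interpolation=cv2.INTER_CUBIC))
E
```

```text
t: 6.62
tcp_pos: [0.5378, -0.0726, 0.0735]
eef_rot: [0.001, 0.21, 0.978, 0.001]
contact_force: [0.3, -0.2, -0.5]
gripper_width: 0.0855
t 6.62 tcp [ 0.5378 -0.0726  0.0735] yhead 1.149 tilt [ 0.003  0.    -1.   ] q6 -1.5 F [ 0.3 -0.2 -0.5] T [-0.01 -0.    0.01] w 0.0855
units [-0.03 -0.05 -0.02]
t: 7.25
tcp_pos: [0.5383, -0.073, 0.0744]
eef_rot: [0.002, 0.21, 0.978, 0.0]
contact_force: [-2.6, -1.6, 5.4]
gripper_width: 0.0491
t 7.25 tcp [ 0.5383 -0.073   0.0744] yhead 1.149 tilt [ 0.004 -0.    -1.   ] q6 -1.5 F [-2.6 -1.6  5.4] T [-0.03  0.24  0.01] w 0.0491
units [-0.01 -0.04  0.01]
t: 7.88
tcp_pos: [0.5383, -0.0729, 0.0846]
eef_rot: [0.002, 0.21, 0.978, 0.0]
contact_force: [0.3, 1.1, -0.9]
gripper_width: 0.0492
t 7.88 tcp [ 0.5383 -0.0729  0.0846] yhead 1.149 tilt [ 0.004 -0.    -1.   ] q6 -1.5 F [ 0.3  1.1 -0.9] T [ 0.1  -0.04  0.07] w 0.0492
units [-0.01 -0.04  0.35]
```

View pics/g4.png

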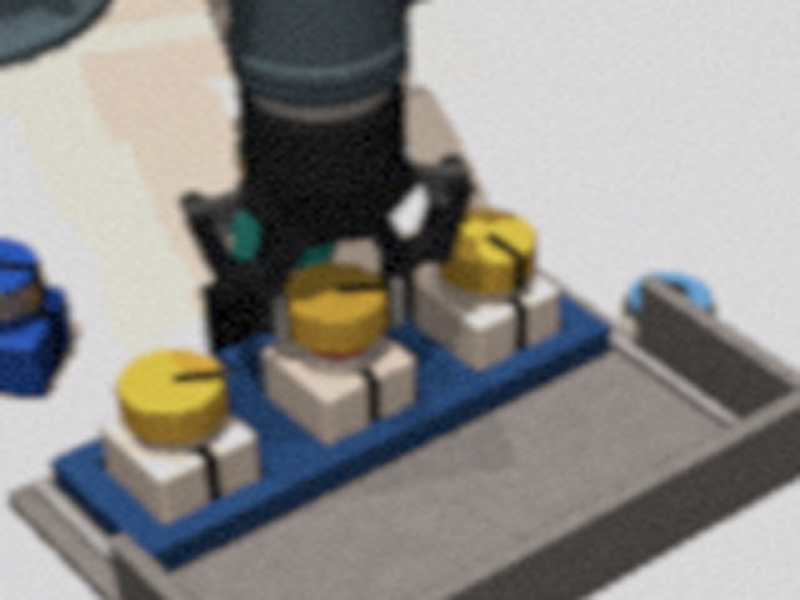

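The middle cap rose alone: its tub stayed put and a red ring shows under the cap. It's loose, so I'll lower it and tighten.

```bash

python3 -m pendant '[[[0,0,0.1,0],[0,0,0.2,0],[0,0,0.3,0],[0,0,0.36,0],[0,0,0.36,0]]]' -1 40; python3 go.py .538 -.0742 .074
python3 -m pendant '[[[0,0,0,0.17],[0,0,0,0.34],[0,0,0,0.51],[0,0,0,0.68],[0,0,0,0.8]]]' -1 40; python3 go.py .538 -.0742 .074
python3 -m pendant '[[[0,0,0,0.04],[0,0,0,0.08],[0,0,0,0.12],[0,0,0,0.16],[0,0,0,0.2]]]' -1 40; python3 go.py .538 -.0742 .074
```

```text
t: 8.55
tcp_pos: [0.5387, -0.0731, 0.0744]
eef_rot: [0.002, 0.21, 0.978, 0.0]
contact_force: [-1.7, 0.1, 5.2]
gripper_width: 0.0488
t 8.55 tcp [ 0.5387 -0.0731  0.0744] yhead 1.149 tilt [ 0.005 -0.    -1.   ] q6 -1.5 F [-1.7  0.1  5.2] T [0.19 0.1  0.03] w 0.0488
units [ 0.01 -0.04  0.01]
t: 9.18
tcp_pos: [0.5389, -0.0728, 0.0744]
eef_rot: [0.002, 0.576, 0.818, 0.001]
contact_force: [1.1, 1.2, 1.9]
gripper_width: 0.0485
t 9.18 tcp [ 0.5389 -0.0728  0.0744] yhead 0.344 tilt [ 0.005 -0.    -1.   ] q6 -0.7 F [1.1 1.2 1.9] T [ 0.25 -0.18  0.05] w 0.0485
units [-0.03 -0.04  0.01]
t: 9.8
tcp_pos: [0.5391, -0.0728, 0.0744]
eef_rot: [0.002, 0.655, 0.756, 0.002]
contact_force: [0.9, 1.3, 0.5]
gripper_width: 0.049
t 9.8 tcp [ 0.5391 -0.0728  0.0744] yhead 0.143 tilt [ 0.006 -0.    -1.   ] q6 -0.5 F [0.9 1.3 0.5] T [ 0.13 -0.11  0.08] w 0.049
units [-0.04 -0.04  0.01]
```

Turned 1.0 rad without a stop so far. I'll continue in small steps until the torque rises.

```bash

python3 -m pendant '[[[0,0,0,0.02],[0,0,0,0.04],[0,0,0,0.06],[0,0,0,0.08],[0,0,0,0.1]]]' -1 40; python3 go.py .538 -.0742 .074
python3 - <<'E'
from h import *
b=get_image("scene")
cv2.imwrite("pics/g5.png",cv2.resize(b[150:290,190:350],(800,600),interpolation=cv2.INTER_CUBIC))
E
```

```text
t: 10.42
tcp_pos: [0.5392, -0.073, 0.0745]
eef_rot: [0.002, 0.692, 0.722, 0.002]
contact_force: [0.9, -1.2, -0.4]
gripper_width: 0.0489
t 10.43 tcp [ 0.5392 -0.073   0.0745] yhead 0.043 tilt [ 0.006 -0.001 -1.   ] q6 -0.4 F [ 0.9 -1.2 -0.4] T [-0.11 -0.23  0.96] w 0.0489
units [-0.04 -0.04  0.02]
```

View pics/g5.png

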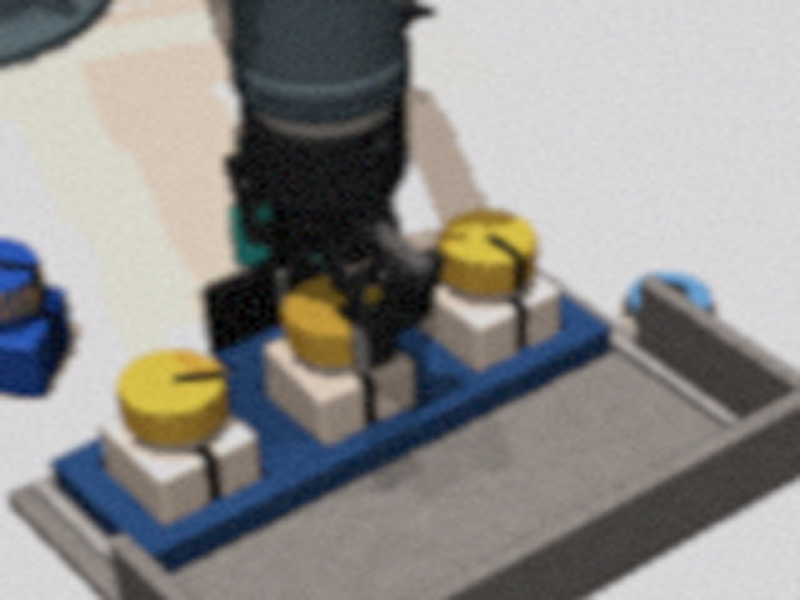

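Torque jumped to 0.96 N·m at about 1.1 rad, so that's the stop. Releasing, going up, and on to the right tub.

```bash

python3 -m pendant '[[[0,0,0,0.02],[0,0,0,0.02],[0,0,0,0.02],[0,0,0,0.02],[0,0,0,0.02]]]' -1 40; python3 go.py .538 -.0742 .074
python3 -m pendant '[[[0,0,0,0],[0,0,0,0],[0,0,0,0],[0,0,0,0],[0,0,-0.6,0]]]' 1 40
python3 go.py .538 -.1693 .147
```

```text
t: 11.1
tcp_pos: [0.5392, -0.073, 0.0745]
eef_rot: [0.002, 0.699, 0.715, 0.002]
contact_force: [1.2, -0.0, 0.1]
gripper_width: 0.049
t 11.1 tcp [ 0.5392 -0.073   0.0745] yhead 0.023 tilt [ 0.006 -0.001 -1.   ] q6 -0.38 F [ 1.2 -0.   0.1] T [-0.07 -0.18  1.59] w 0.049
units [-0.04 -0.04  0.02]
t: 11.72
tcp_pos: [0.5379, -0.0725, 0.0918]
eef_rot: [0.001, 0.699, 0.715, 0.001]
contact_force: [-1.2, -0.7, 0.6]
gripper_width: 0.0852
t 11.72 tcp [ 0.5379 -0.0725  0.0918] yhead 0.023 tilt [ 0.003  0.    -1.   ] q6 -0.38 F [-1.2 -0.7  0.6] T [-0.02  0.02 -0.01] w 0.0852
units [-3.22 -0.06 -1.84]
```

```bash

python3 -m pendant '[[[0,0,-1.4,-0.1],[-0.8,0,-1.85,-0.28],[-1.9,0,-1.85,-0.46],[-3.22,-0.06,-1.85,-0.64],[-3.22,-0.06,-1.85,-0.82]]]' 1 40
python3 go.py .5385 -.1688 .074
python3 - <<'E'
from meas import *
b=get_image("scene")
cv2.imwrite("pics/g6.png",cv2.resize(b[150:290,190:350],(800,600),interpolation=cv2.INTER_CUBIC))
E
```

```text
t: 12.35
tcp_pos: [0.5386, -0.1721, 0.149]
eef_rot: [0.002, 0.355, 0.935, 0.0]
contact_force: [0.0, -0.4, -0.3]
gripper_width: 0.0853
t 12.35 tcp [ 0.5386 -0.1721  0.149 ] yhead 0.846 tilt [ 0.005 -0.001 -1.   ] q6 -1.37 F [ 0.  -0.4 -0.3] T [-0.02 -0.04 -0.01] w 0.0853
units [0.09 0.07 2.5 ]
```

View pics/g6.png

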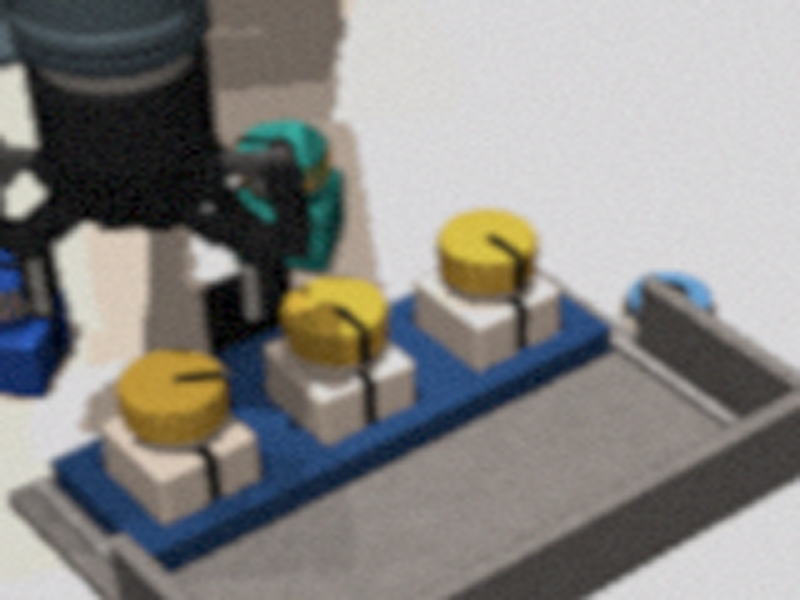

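The middle cap's stripe at about (355,325) now lines up with its tub's stripe. Next, tug the right cap.

```bash

python3 -m pendant '[[[0.07,0.05,0.8,0],[0.07,0.05,1.6,0],[0.07,0.05,2.3,0],[0.07,0.05,2.5,0],[0.07,0.05,2.5,0]]]' 1 40; python3 go.py .5385 -.1688 .074
python3 -m pendant '[[[0,0,0,0],[0,0,0,0],[0,0,0,0],[0,0,0,0],[0,0,0,0]]]' -1 40; python3 go.py .538 -.1690 .074
python3 -m pendant '[[[0,0,-0.1,0],[0,0,-0.2,0],[0,0,-0.3,0],[0,0,-0.34,0],[0,0,-0.34,0]]]' -1 40; python3 go.py .538 -.169 .074
python3 - <<'E'
from h import *
b=get_image("scene")
cv2.imwrite("pics/g7.png",cv2.resize(b[150:290,190:350],(800,600),interpolation=cv2.INTER_CUBIC))
E
```

```text
t: 13.02
tcp_pos: [0.5384, -0.1683, 0.0744]
eef_rot: [0.002, 0.351, 0.936, 0.0]
contact_force: [1.0, -0.6, 0.4]
gripper_width: 0.0855
t 13.03 tcp [ 0.5384 -0.1683  0.0744] yhead 0.852 tilt [ 0.004 -0.001 -1.   ] q6 -1.37 F [ 1.  -0.6  0.4] T [ 0.04 -0.04  0.03] w 0.0855
units [-0.01 -0.01  0.01]
t: 13.65
tcp_pos: [0.539, -0.1688, 0.0756]
eef_rot: [0.003, 0.352, 0.936, 0.0]
contact_force: [-2.9, 0.0, 6.3]
gripper_width: 0.0491
t 13.65 tcp [ 0.539  -0.1688  0.0756] yhead 0.852 tilt [ 0.006 -0.002 -1.   ] q6 -1.37 F [-2.9  0.   6.3] T [0.04 0.23 0.05] w 0.0491
units [ 0.02 -0.03  0.05]
t: 14.28
tcp_pos: [0.539, -0.1688, 0.0858]
eef_rot: [0.003, 0.352, 0.936, 0.0]
contact_force: [0.4, 0.3, 0.3]
gripper_width: 0.0487
t 14.28 tcp [ 0.539  -0.1688  0.0858] yhead 0.852 tilt [ 0.006 -0.002 -1.   ] q6 -1.37 F [0.4 0.3 0.3] T [-0.06 -0.06  0.09] w 0.0487
units [ 0.02 -0.03  0.39]
```

View pics/g7.png

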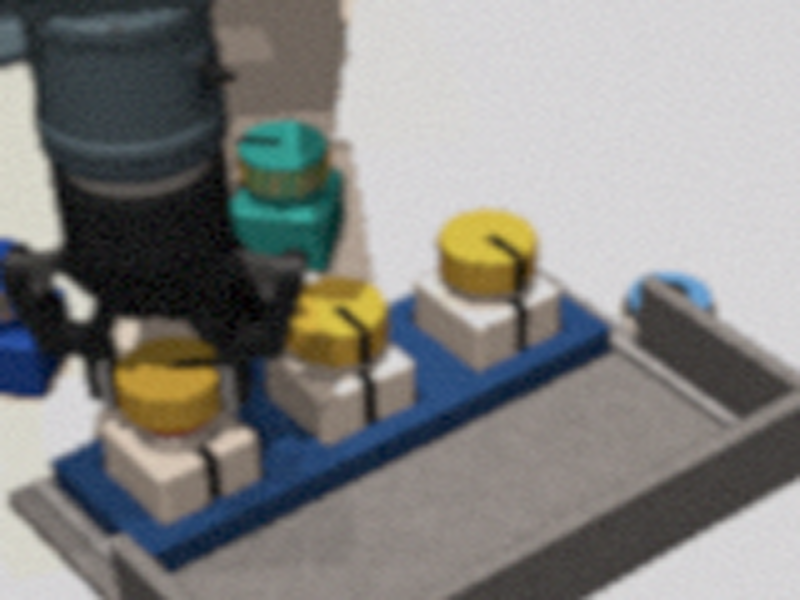

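The right cap rose alone too, with the red ring showing, so it's loose. Lowering and tightening.

```bash

python3 -m pendant '[[[0,0,0.1,0],[0,0,0.2,0],[0,0,0.3,0],[0,0,0.36,0],[0,0,0.36,0]]]' -1 40; python3 go.py .538 -.169 .074
python3 -m pendant '[[[0,0,0,0.17],[0,0,0,0.34],[0,0,0,0.51],[0,0,0,0.68],[0,0,0,0.8]]]' -1 40; python3 go.py .538 -.169 .074
python3 -m pendant '[[[0,0,0,0.04],[0,0,0,0.08],[0,0,0,0.12],[0,0,0,0.16],[0,0,0,0.2]]]' -1 40; python3 go.py .538 -.169 .074
```

```text
t: 14.95
tcp_pos: [0.5393, -0.1688, 0.0755]
eef_rot: [0.003, 0.352, 0.936, 0.0]
contact_force: [-1.5, 0.8, 4.4]
gripper_width: 0.0489
t 14.95 tcp [ 0.5393 -0.1688  0.0755] yhead 0.852 tilt [ 0.006 -0.002 -1.   ] q6 -1.37 F [-1.5  0.8  4.4] T [0.22 0.2  0.  ] w 0.0489
units [ 0.03 -0.03  0.05]
t: 15.58
tcp_pos: [0.5393, -0.1688, 0.0756]
eef_rot: [0.003, 0.69, 0.724, 0.001]
contact_force: [-0.5, 0.3, 1.1]
gripper_width: 0.0488
t 15.57 tcp [ 0.5393 -0.1688  0.0756] yhead 0.048 tilt [ 0.006 -0.002 -1.   ] q6 -0.56 F [-0.5  0.3  1.1] T [-0.09  0.22  0.03] w 0.0488
units [-0.   -0.04  0.05]
t: 16.2
tcp_pos: [0.5392, -0.1688, 0.0756]
eef_rot: [0.003, 0.759, 0.651, 0.002]
contact_force: [-0.4, -0.5, 1.8]
gripper_width: 0.0487
t 16.2 tcp [ 0.5392 -0.1688  0.0756] yhead -0.153 tilt [ 0.006 -0.002 -1.   ] q6 -0.36 F [-0.4 -0.5  1.8] T [-0.01  0.13  0.06] w 0.0487
units [-0.01 -0.04  0.05]
```

```bash

python3 -m pendant '[[[0,0,0,0.02],[0,0,0,0.04],[0,0,0,0.06],[0,0,0,0.08],[0,0,0,0.1]]]' -1 40; python3 go.py .538 -.169 .074
```

```text
t: 16.82
tcp_pos: [0.5392, -0.1688, 0.0756]
eef_rot: [0.002, 0.791, 0.612, 0.002]
contact_force: [-0.1, 0.3, 0.7]
gripper_width: 0.0487
t 16.82 tcp [ 0.5392 -0.1688  0.0756] yhead -0.254 tilt [ 0.006 -0.002 -1.   ] q6 -0.26 F [-0.1  0.3  0.7] T [-0.05  0.18  0.07] w 0.0487
units [-0.02 -0.04  0.05]
```

```bash

python3 -m pendant '[[[0,0,0,0.02],[0,0,0,0.04],[0,0,0,0.06],[0,0,0,0.06],[0,0,0,0.06]]]' -1 40; python3 go.py .538 -.169 .074
```

```text
t: 17.45
tcp_pos: [0.5391, -0.1689, 0.0756]
eef_rot: [0.002, 0.809, 0.588, 0.002]
contact_force: [-1.3, -0.9, 0.8]
gripper_width: 0.0489
t 17.45 tcp [ 0.5391 -0.1689  0.0756] yhead -0.313 tilt [ 0.005 -0.002 -1.   ] q6 -0.2 F [-1.3 -0.9  0.8] T [-0.11  0.24  1.21] w 0.0489
units [-0.02 -0.03  0.05]
```

It hit the stop (1.2 N·m at about 1.16 rad). Releasing, going up and looking before pushing the tray.

```bash

python3 -m pendant '[[[0,0,0,0.02],[0,0,0,0.02],[0,0,0,0.02],[0,0,0,0.02],[0,0,0,0.02]]]' -1 40; python3 go.py .538 -.169 .074
python3 -m pendant '[[[0,0,0,0],[0,0,0,0],[0,0,0,0],[0,0,0,0],[0,0,-0.6,0]]]' 1 40
python3 -m pendant '[[[0,0,-1,0],[0,0,-2,-0.05],[0,0,-3,-0.15],[0,0,-3,-0.25],[0,0,-3,-0.33]]]' -1 40
python3 go.py .40 -.078 .18
python3 - <<'E'
from h import *
a=get_image("top");b=get_image("scene")
cv2.imwrite("pics/g8.png",cv2.resize(b[150:290,160:350],(800,590),interpolation=cv2.INTER_CUBIC))
cv2.imwrite("pics/g8t.png",cv2.resize(a[135:280,220:390],None,fx=4.5,fy=4.1,interpolation=cv2.INTER_CUBIC))
E
```

```text
t: 18.08
tcp_pos: [0.5391, -0.1688, 0.0756]
eef_rot: [0.002, 0.815, 0.58, 0.002]
contact_force: [-0.8, 0.0, 1.4]
gripper_width: 0.0487
t 18.07 tcp [ 0.5391 -0.1688  0.0756] yhead -0.334 tilt [ 0.006 -0.002 -1.   ] q6 -0.18 F [-0.8  0.   1.4] T [-0.03  0.28  0.12] w 0.0487
units [-0.02 -0.03  0.05]
t: 18.7
tcp_pos: [0.5379, -0.1681, 0.0928]
eef_rot: [0.001, 0.815, 0.58, 0.001]
contact_force: [-0.1, -0.4, 0.1]
gripper_width: 0.0855
t: 19.32
tcp_pos: [0.5382, -0.1684, 0.185]
eef_rot: [0.002, 0.707, 0.707, 0.001]
contact_force: [-0.1, -0.3, 0.7]
gripper_width: 0.0003
t 19.32 tcp [ 0.5382 -0.1684  0.185 ] yhead -0.001 tilt [ 0.005 -0.002 -1.   ] q6 -0.51 F [-0.1 -0.3  0.7] T [0.04 0.02 0.01] w 0.0003
units [ 3.01 -4.61  0.14]
```

View pics/g8.png

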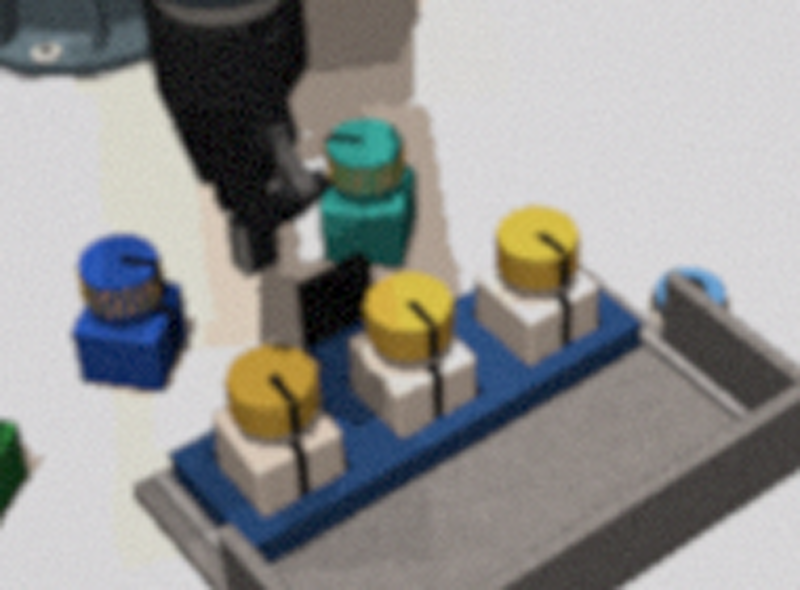

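View pics/g8t.png

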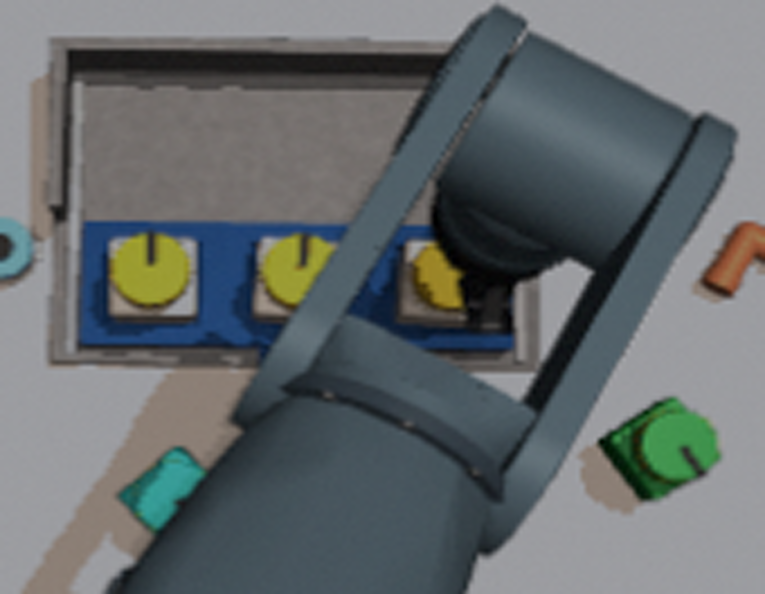

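All three cap stripes appear in line with their tub stripes in the scene view. I'll move in front of the handle with the fingers shut, then recheck the right cap from the top.

```bash

python3 -m pendant '[[[0.6,-1.0,0,0],[1.3,-2,0,0],[2,-3,0,0],[2.6,-4,0,0],[3.0,-4.6,0.1,0]]]' -1 40
python3 go.py .405 -.078 .047
python3 - <<'E'
from h import *
a=get_image("top");b=get_image("scene")
cv2.imwrite("pics/g9.png",cv2.resize(b[150:290,160:350],(800,590),interpolation=cv2.INTER_CUBIC))
cv2.imwrite("pics/g9t.png",cv2.resize(a[135:280,220:390],None,fx=4.5,fy=4.1,interpolation=cv2.INTER_CUBIC))
E
```

```text
t: 20.05
tcp_pos: [0.3993, -0.0771, 0.1813]
eef_rot: [0.002, 0.709, 0.705, 0.001]
contact_force: [-0.2, -0.7, -0.0]
gripper_width: 0.0
t 20.05 tcp [ 0.3993 -0.0771  0.1813] yhead -0.005 tilt [ 0.005 -0.002 -1.   ] q6 -0.48 F [-0.2 -0.7 -0. ] T [-0.02 -0.02 -0.  ] w 0.0
units [-0.02  0.17  4.48]
```

View pics/g9.png

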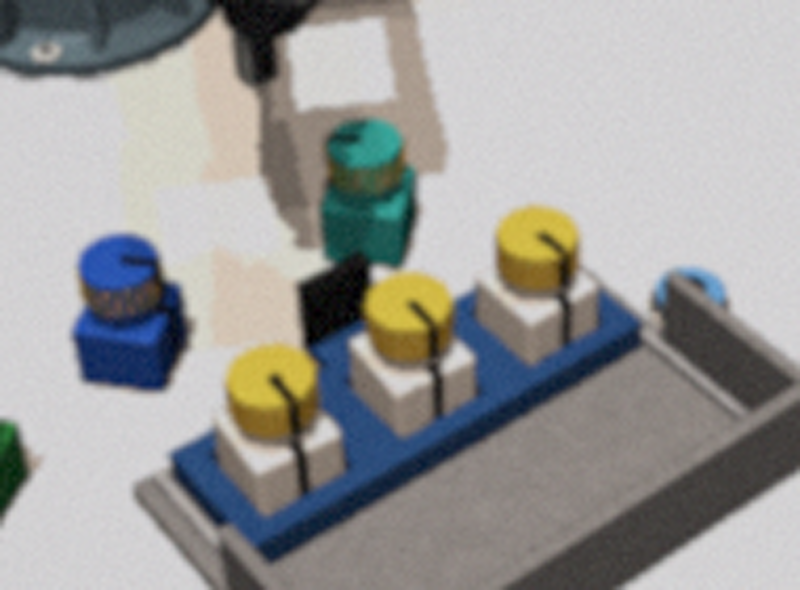

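View pics/g9t.png

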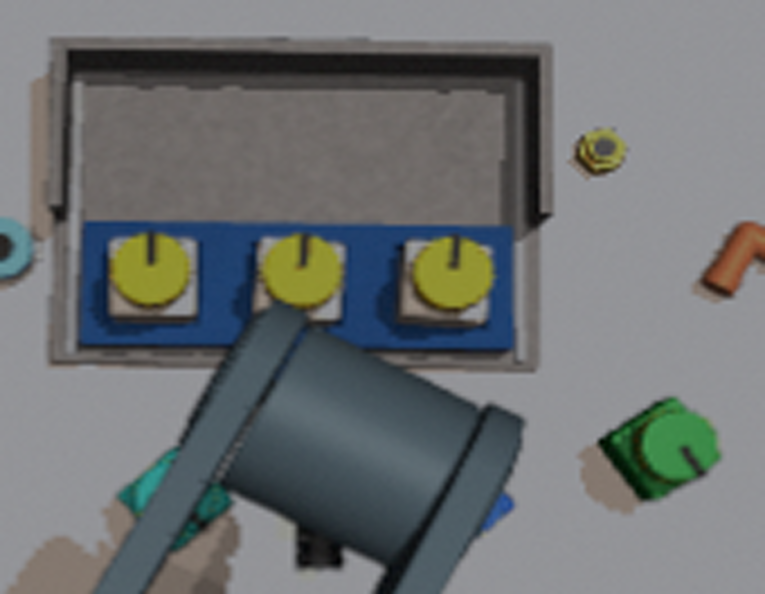

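All three cap stripes point into the bay in the top view. Lowering in front of the handle, between the teal and blue look-alikes.

```bash

python3 - <<'E'
from h import *
for p in ((271.5,257),(308,256)): print(at_z("top",p,.06))
E
python3 -m pendant '[[[0,0.15,0.8,0],[0,0.15,1.6,0],[0,0.15,2.4,0],[0,0.15,3.2,0],[0,0.15,3.2,0]]]' -1 40
python3 go.py .405 -.077 .047
python3 - <<'E'
from h import *
b=get_image("scene")
cv2.imwrite("pics/g10.png",cv2.resize(b[130:290,160:350],(800,590),interpolation=cv2.INTER_CUBIC))
E
```

```text
[ 0.38213005 -0.03273743  0.06      ]
[ 0.38598052 -0.13784829  0.06      ]
t: 20.78
tcp_pos: [0.4033, -0.0768, 0.0839]
eef_rot: [0.0, 0.709, 0.705, 0.001]
contact_force: [-0.8, 0.3, 0.5]
gripper_width: 0.0
t 20.77 tcp [ 0.4033 -0.0768  0.0839] yhead -0.005 tilt [ 0.001  0.001 -1.   ] q6 -0.48 F [-0.8  0.3  0.5] T [0.02 0.05 0.01] w 0.0
units [-0.01  0.05  1.23]
```

View pics/g10.png

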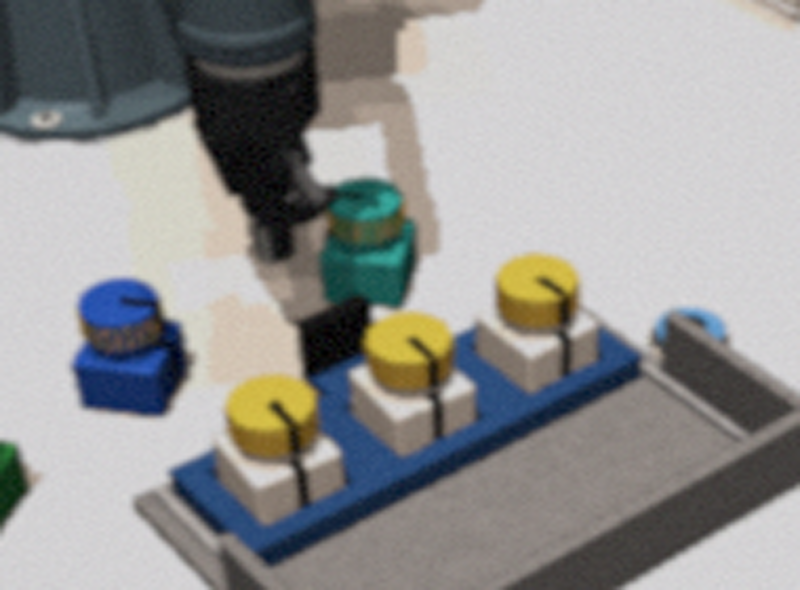

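```bash

python3 -m pendant '[[[0,0,0.4,0],[0,0,0.8,0],[0,0,1.13,0],[0,0.3,1.13,0],[0,0.5,1.13,0]]]' -1 40; python3 go.py .436 -.0745 .05
python3 -m pendant '[[[-0.03,0.3,0,0],[-0.06,0.6,0,0],[-0.06,0.9,0,0],[-0.06,1.2,0,0],[-0.06,1.5,0,0]]]' -1 40; python3 go.py .546 -.0745 .05
```

```text
t: 21.45
tcp_pos: [0.4202, -0.0774, 0.0513]
eef_rot: [0.002, 0.709, 0.705, 0.001]
contact_force: [-0.3, 0.1, 0.2]
gripper_width: -0.0
t 21.45 tcp [ 0.4202 -0.0774  0.0513] yhead -0.005 tilt [ 0.004 -0.001 -1.   ] q6 -0.46 F [-0.3  0.1  0.2] T [ 0.   -0.01 -0.06] w -0.0
units [0.1  0.53 0.05]
t: 22.08
tcp_pos: [0.4656, -0.0795, 0.0514]
eef_rot: [0.001, 0.709, 0.705, 0.001]
contact_force: [-3.4, -0.7, 1.9]
gripper_width: -0.0001
t 22.07 tcp [ 0.4656 -0.0795  0.0514] yhead -0.005 tilt [ 0.003 -0.001 -1.   ] q6 -0.42 F [-3.4 -0.7  1.9] T [-0.21  0.52 -0.02] w -0.0001
units [0.18 2.68 0.06]
```

```bash

python3 -m pendant '[[[0,0.35,0,0],[0,0.7,0,0],[0,1.05,0,0],[0,1.4,0,0],[0,1.75,0,0]]]' -1 40; python3 go.py .546 -.0745 .05
python3 -m pendant '[[[0,0.2,0,0],[0,0.4,0,0],[0,0.6,0,0],[0,0.7,0,0],[0,0.7,0,0]]]' -1 40; python3 go.py .546 -.0745 .05
```

```text
t: 22.7
tcp_pos: [0.5187, -0.0797, 0.0515]
eef_rot: [0.001, 0.709, 0.705, 0.001]
contact_force: [-3.4, -1.9, -0.7]
gripper_width: -0.0001
t 22.7 tcp [ 0.5187 -0.0797  0.0515] yhead -0.005 tilt [ 0.003 -0.001 -1.   ] q6 -0.37 F [-3.4 -1.9 -0.7] T [-0.27  0.59 -0.04] w -0.0001
units [0.18 0.91 0.05]
t: 23.32
tcp_pos: [0.5404, -0.0798, 0.0517]
eef_rot: [0.002, 0.709, 0.705, 0.001]
contact_force: [-0.7, -0.3, 0.1]
gripper_width: 0.0
t 23.32 tcp [ 0.5404 -0.0798  0.0517] yhead -0.005 tilt [ 0.004 -0.001 -1.   ] q6 -0.36 F [-0.7 -0.3  0.1] T [ 0.05 -0.03 -0.02] w 0.0
units [0.18 0.19 0.06]
```

Continue in small steps until the force rises against the stop.

```bash

python3 -m pendant '[[[0,0.06,0,0],[0,0.12,0,0],[0,0.18,0,0],[0,0.24,0,0],[0,0.3,0,0]]]' -1 40; python3 go.py .546 -.0745 .05

```

```text
t: 23.95
tcp_pos: [0.5475, -0.0798, 0.0516]
eef_rot: [-0.0, 0.709, 0.705, -0.0]
contact_force: [-15.0, -2.4, 11.5]
gripper_width: 0.0003
t 23.95 tcp [ 0.5475 -0.0798  0.0516] yhead -0.005 tilt [-0. -0. -1.] q6 -0.35 F [-15.   -2.4  11.5] T [-0.26  2.28 -0.04] w 0.0003
units [ 0.18 -0.05  0.05]
```

```bash

python3 -m pendant '[[[0,0.02,0,0],[0,0.04,0,0],[0,0.06,0,0],[0,0.06,0,0],[0,0.06,0,0]]]' -1 40; python3 go.py .546 -.0745 .05
python3 -m pendant '[[[0,-0.4,0,0],[0,-1,0,0],[0,-1.5,-0.5,0],[0,-2,-1.5,0],[0,-2.5,-3,0]]]' -1 40
python3 -m pendant '[[[0,-0.8,-1,0],[0,-1.8,-2,0],[0,-2.8,-3,0],[0,-3.5,-4,0],[0,-4,-4.5,0]]]' -1 40
python3 go.py .546 -.0745 .05
python3 - <<'E'
from h import *
a=get_image("top");b=get_image("scene")
cv2.imwrite("pics/g11.png",cv2.resize(b[130:330,110:370],(780,600),interpolation=cv2.INTER_CUBIC))
cv2.imwrite("pics/g11t.png",cv2.resize(a[135:280,190:420],None,fx=3.4,fy=3.4,interpolation=cv2.INTER_CUBIC))
E
```

```text
t: 24.58
tcp_pos: [0.5474, -0.0798, 0.0516]
eef_rot: [-0.002, 0.709, 0.706, -0.002]
contact_force: [-11.6, -1.7, 9.1]
gripper_width: 0.0001
t 24.57 tcp [ 0.5474 -0.0798  0.0516] yhead -0.004 tilt [-0.005 -0.    -1.   ] q6 -0.35 F [-11.6  -1.7   9.1] T [-0.27  1.81 -0.01] w 0.0001
units [ 0.18 -0.05  0.05]
t: 25.2
tcp_pos: [0.4716, -0.0789, 0.1419]
eef_rot: [-0.003, 0.709, 0.706, -0.002]
contact_force: [0.5, -0.2, 0.3]
gripper_width: -0.0
t: 25.82
tcp_pos: [0.3525, -0.0787, 0.2795]
eef_rot: [-0.0, 0.709, 0.706, -0.001]
contact_force: [-0.2, -0.1, 0.5]
gripper_width: -0.0002
t 25.82 tcp [ 0.3525 -0.0787  0.2795] yhead -0.004 tilt [-0.002 -0.001 -1.   ] q6 -0.55 F [-0.2 -0.1  0.5] T [ 0.01 -0.02 -0.03] w -0.0002
units [0.17 6.46 7.64]
```

View pics/g11.png

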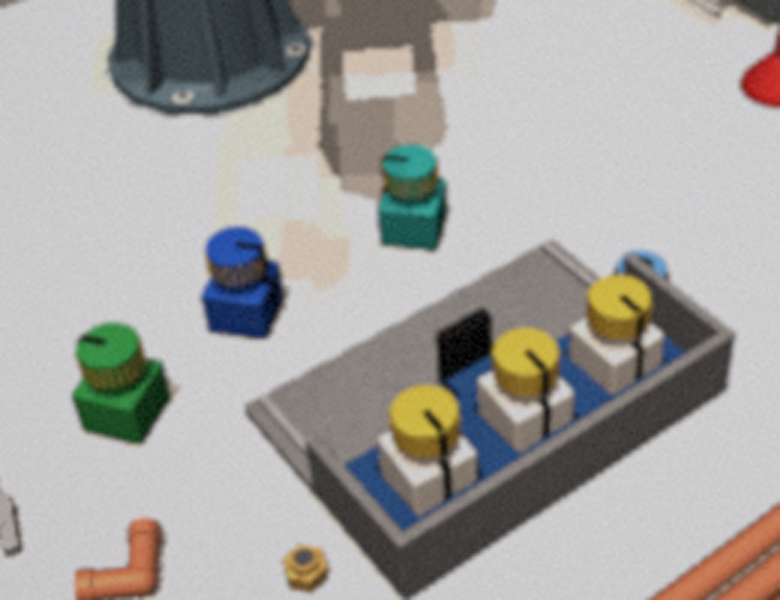

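View pics/g11t.png

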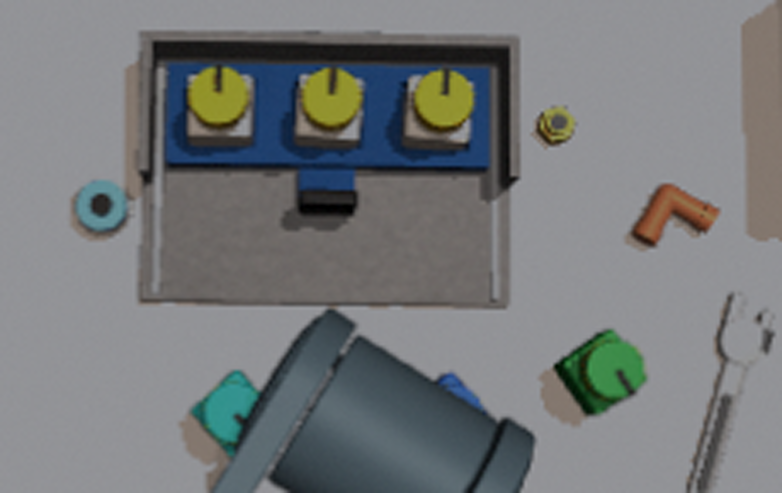

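The tray is against the far end, all stripes are in line, and the bystanders haven't moved. A last check of the travel by measuring the caps.

```bash
python3 - <<'E'
from meas import *
T=sorted([b for b in blobs("top",get_image("top")) if b[1]<200 and b[0]<345])
S=sorted([b for b in blobs("scene",get_image("scene")) if b[0]>230],key=lambda b:-b[0])
for a in T: print(a[:3],fit([("top",np.array(a[:2]))],(.64,-.07),fixz=.105)[0].round(4))
for a in S: print(a[:3],fit([("scene",np.array(a[:2]))],(.64,-.07),fixz=.105)[0].round(4))
E
```

```text
(253.6072754268745, 162.98440979955456, 224.5) [0.65   0.0215]
(286.9803921568627, 163.4834087481146, 221.0) [ 0.6495 -0.0745]
(320.0755451713395, 163.84579439252337, 214.0) [ 0.6497 -0.1699]
(316.325853202431, 231.5287517531557, 356.5) [0.6488 0.0212]
(284.4308300395257, 249.6710584101888, 379.5) [ 0.6465 -0.0753]
(251.1404958677686, 269.5879574970484, 423.5) [ 0.6467 -0.1698]
```

The caps moved about 110 mm (0.5385 to roughly 0.649), and the force rise showed a firm stop. Handing in.

```bash
python3 -c "
from station import ticket
print(ticket.hand_in())"
```

```text
the job is handed in; nothing more can be done
None
```

I checked all three caps, tightened the two loose ones, pushed the tray home and handed the job in at about 26 s.

- **Left tub:** the whole tub rose with its cap, so it was already tight. I set it back in its pocket.
- **Middle tub:** the cap lifted off alone. I turned it clockwise about 1.1 rad until it hit the stop, where the torque reached 1.6 N·m.
- **Right tub:** the cap lifted off alone. I turned it clockwise about 1.18 rad, and the torque reached 1.2 N·m at the stop. When I nudged it a little further the torque fell to about 0.1 N·m, so the fingers probably slipped on the cap. The pictures afterwards show its stripe in line.
- **Tray:** I pushed the handle until the force rose to about 15 N. The top view shows the caps moved 111 mm, and the scene view shows 109–110 mm, against 110 mm for fully home.

**Last pictures:** all three caps are down with their stripes in line with the tubs. The nearby bystanders and look-alikes look undisturbed, and the arm is clear of everything. The last close-ups did not cover the brush or the full wrench and funnel; the arm came near none of these low down.

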